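# Lock the divider board down in the stone-packing box

### The arm

A 6-joint arm with a two-finger parallel gripper is mounted at the origin on the work surface. World frame = base frame: x ahead of the robot, y to its left, z up, the work surface at z = 0. Lengths are in m, angles in degrees, forces in N, time in s.
With the tool pointing down it reaches from about 0.375 to 0.9 m from the base axis. Payload 3.1 kg.
Tool frame: the origin (TCP) lies at the very end of the fingers, on their centre line; the grasp point (between the pads) lies 19 mm behind it; z points along the fingers, y is the line along which they close (so a half turn about z gives the same grasp; the last joint's range is limited). The gripper opens to 87 mm and grips with 3 to 60 N. Pads are 19 mm wide; open, the fingers measure 117 mm over their backs; the gripper's body (75 mm by 190 mm) begins 51 mm behind the grasp point.
Start: joints at [53.486, 30.224, 82.088, -0, 67.689, -10.227], TCP at [0.277, 0.56, 0.183] pointing down, gripper open.
Joint ranges: [-176.69, 176.69], [-43.24, 126.21], [12.49, 139.97], [-82, 262], [0, 151.66], [-163.58, 163.58]. Speed limits (degrees/s): [159.86, 159.86, 180, 180, 180, 180].

### API

Orientations are given as a 3x3 rotation matrix whose columns are the frame's x, y, z axes.
In Python, from rig import * gives the robot as it stands.
- The arm moves only by the tool jog_arm, never from a script. Its arguments are lists of equal length, an entry for each row: "delta_pos": the shift along the world's x, y, z in cm, a list of three; "turn": the turn about the world's z in degrees; "grip": the closure, from 0 (fully open) to 1 (shut). In form: {"delta_pos": [[x, y, z], ...], "turn": [turn, ...], "grip": [grip, ...]}. A call has 1 to 12 rows; each row is the pose to reach, as a shift and turn from the pose commanded when the call began; what a row does not reach only later rows make up. A row lasts 1/8 s, in which the tool goes at most 62.5 mm and 10.7 degrees, less where a joint would pass 70% of its speed; a pose out of reach is approached as far as the arm can. A call with a gripper value outside its range is refused whole. The fingers move at their own pace and stop on an object; the grip force is fixed at half the most. Time passes only in rows, so rows that repeat a pose let the fingers close. It gives the time, the measured TCP pose, the force, the opening and the grip force at its end, in the units of the state.
- read_state(): the state, without advancing time (a new reading comes with each control period).
- capture(name): name is "side" or "top"; returns a dict with "color" (480x640x3 uint8, blue, green, red), "fovy" (degrees; the focal length in pixels is half the picture's height over the tangent of half this angle, whatever the lens; pixels are square), "cx", "cy" (the principal point, pixels), "camera_from_world" (4x4, takes a point from world to camera coordinates). Camera axes: x right, y up, looking along -z (the intrinsics and any distortion apply to the point x, -y, -z); pixel columns grow to the right and rows downward; lengths in m; the calibration is good to about 2 mm. A picture is of the moment at which its call begins. There is no depth.
- hand_in(): hands the job in; it is judged then, once.
The state is a dict: "time_s": time; "joint_positions": joint angles; "qvel": joint speeds; "tau": joint torques, N m; "position": TCP position; "tcp_rot": TCP orientation; "force": force on the tool from outside, world axes, zero at the start; "moment": the same for the moment, N m; "opening": opening from 0.0 (shut) to 1.0 (fully open); "grasp_force": force on a finger pad.
Only numpy, scipy, OpenCV 4.12 (cv2) and the standard library are available. Lean on these libraries where they do the work, as an engineer would, in place of code of your own. Each camera call takes 0.05 s, during which the arm holds its last target. There are 200 camera calls.

### The job

The slide lock of the wooden packing box has been left part-way across its mouth. Slide the lock's grip all the way back to its open end stop, lay the divider board into the box over the stones so that it sits flat on the partitions just below the rim, then slide the grip all the way in to its other end stop so that the bolt holds the board down. Leave the packed stones and everything else on the bench where they are.

Things in the scene. Friction and masses are not known exactly. Their poses are not given: they have to be found in the camera images.
- box: Open plywood packing box fixed to the bench, 140 mm (x) by 190 mm (y) outside, 60 mm high, walls 8 mm, a batten 20 mm wide and 12 mm high along each long side. Origin: centre of the underside, on the bench. Inside (124 by 174 mm), partitions and end ledges with tops 45 mm above the bench make four cavities, each holding a lower stone; the divider board rests on these tops.
- box_mouth (a point): Centre of the box's mouth, 60 mm above the bench, level with the rim; axes as the box. At the box's -y end a wooden bracket (60 mm wide in x, out to y = -147 mm, 61 mm high) carries the slide lock; its steel guide (48 mm wide, y = -130 to -144 mm) reaches 79 mm above the bench.
- lock_bolt (a joint): Slide lock, m: 0 = open end stop, bolt clear of the mouth; grows along the box's +y to 0.050 = locked end stop, its tip 50 mm over the mouth. Starts part-way; stays where left; takes about 3 N to slide. Bolt: flat steel bar 30 mm wide, 113 mm long, 63 to 69 mm above the bench; passes 6 mm above a seated board, jams on one standing proud. A lug 14 mm high stands on its outer end.
- lock_grip (a point): Centre of the lock's black upright grip block, which moves with the bolt: 34 mm wide (box x), 14 mm thick (box y, the sliding direction), from 69 to 114 mm above the bench. In the box's frame it is at x = 0, y = -118 mm + the joint value, 91.5 mm above the bench. It can be pushed from either side.
- divider_center (a point): Centre (half-way up) of the loose divider board, lying flat, handle up: plywood 118 mm (x) by 168 mm (y), 12 mm thick (lowest 5 mm stepped in 3 mm all round), with a central handle ridge 18 mm thick (x), 64 mm long (y), 35 mm high. 47 mm high over all; this point is 23.5 mm above the underside: 68.5 mm above the bench when seated. About 0.2 kg. 3 mm clearance a side, either way round.
- packed0: One of the four pale oblong stones lying in the box's cavities, 38 by 62 by 22 mm; origin under its centre.
- packed1: One of the four pale oblong stones lying in the box's cavities, 38 by 62 by 22 mm; origin under its centre.
- packed2: One of the four pale oblong stones lying in the box's cavities, 38 by 62 by 22 mm; origin under its centre.
- packed3: One of the four pale oblong stones lying in the box's cavities, 38 by 62 by 22 mm; origin under its centre.
- stone_a: Bystander: pale oblong stone, 42 by 75 by 26 mm, on the bench; origin under its centre.
- stone_b: Bystander: pale oblong stone, 48 by 90 by 24 mm, on the bench; origin under its centre.
- drill: Bystander: cordless drill lying on its side, about 180 by 190 mm, 64 mm high; origin under the barrel's middle.
- offcut: Bystander: wooden offcut, 55 by 200 by 18 mm; origin under its centre.
- screwdriver: Bystander: screwdriver, 190 mm long, lying on the bench.
- jar: Bystander: lidded glass jar, 68 mm across, 85 mm high; origin under its centre.
- tub: Bystander: open blue plastic tub of stones, 130 by 190 by 60 mm; origin under its centre.
Mind the look-alikes: they are no part of the job. Of the things that look like the part that bears divider_center, the middle-sized one is meant.

How it is judged (in metres and radians):
On the way, in this order (a step that is already met when the one before it is completed fails the run):
1. the lock is drawn back to its open end stop (value of joint lock_bolt below 0.003 m), for 0.2 s.
2. the divider board lies flat on the partitions inside the box (z of divider_center in the frame of box between 0.0655 and 0.0715 m and angle between divider_center's own z axis and vertical below 0.03 rad and angle between the y axis of divider_center and the y axis of box, either way round below 0.09 rad and x of divider_center in the frame of box between -0.006 and 0.006 m and y of divider_center in the frame of box between -0.006 and 0.006 m), for 0.2 s.
3. the lock is slid home over the seated board (all of step 2 and value of joint lock_bolt above 0.047 m), for 0.2 s.
At the end, for the whole second after the job is handed in: The divider board rests flat inside the box on the partitions (within 3 mm in height, 0.03 rad in tilt, 6 mm sideways) and at rest, and the lock is within 3 mm of its locked end stop (all of step 3 and linear speed of divider below 0.02 m/s); the robot touches nothing.
It fails at once if a bystander is moved by more than 30 mm (distance of any of stone_a, stone_b, drill, offcut, screwdriver, jar, tub from where it was at the start of the episode above 0.03 m).
It fails at once if a packed stone is moved by more than 30 mm (distance of any of packed0, packed1, packed2, packed3 from where it was at the start of the episode above 0.03 m).
It also fails if it takes over 64 s, if anything falls off the work surface, if the arm or the gripper's body presses on something with over 40 N, if the wrist force passes 120 N, or if a joint passes its speed limit or range.

## Working session

There is one attempt and no reset: what is moved stays moved. The work goes in short steps, Python scripts to look and compute and a tool call to move; the robot and the scene stay as the last step left them, time stands still between calls to the robot, and variables do not carry over. Pictures are saved under pics/ and viewed, at most 10 in all, crops included, and the job is handed in when it is done.

Besides the shell and the picture viewer there is one more tool, called after "Call:" as name([rows], argument=value, ...), one row to a line, values as JSON. jog_arm: Moves the arm, as the interface text tells. Its arguments: {"type":"object","properties":{"delta_pos":{"type":"array"},"turn":{"type":"array"},"grip":{"type":"array"}},"required":["delta_pos","turn","grip"]}

```bash
mkdir -p pics; python3 - <<'E'
from rig import *
import cv2,pickle
for n in("top","side"):
    c=capture(n); cv2.imwrite(f"pics/{n}0.png",c["color"]); pickle.dump(c,open(f"{n}0.pkl","wb"))
    print(n,{k:v for k,v in c.items() if k!="color"})
print(read_state())
E
ls
```

```text
top {'fovy': 53.23929074328286, 'cx': 318.07618195761887, 'cy': 239.29527442364437, 'camera_from_world': array([[-0.02445809, -0.99963535,  0.01144379, -0.05007622],
       [ 0.9979836 , -0.0237438 ,  0.05886404, -0.51895228],
       [-0.05857086,  0.01286042,  0.99820041, -1.28491787],
       [ 0.        ,  0.        ,  0.        ,  1.        ]])}
side {'fovy': 52.43470871327328, 'cx': 318.2876201231007, 'cy': 238.20177801593192, 'camera_from_world': array([[-0.96846189, -0.24876999,  0.01396625,  0.50704149],
       [ 0.17764231, -0.65008427,  0.73880556, -0.20430315],
       [-0.17471341,  0.71798602,  0.67377392, -1.10108809],
       [ 0.        ,  0.        ,  0.        ,  1.        ]])}
{'time_s': 0.1, 'joint_positions': array([ 5.34840134e+01,  3.02740831e+01,  8.21493977e+01, -1.70105626e-04,
        6.76905502e+01, -1.02257983e+01]), 'qvel': array([ 0.03659305, -0.16180673, -0.14360372,  0.06528947, -0.09151773,
       -0.04908426]), 'tau': array([-3.43240026e-04, -4.40991390e+01, -1.77148443e+01,  6.34549186e-02,
        5.35195135e-02, -3.10952612e-05]), 'position': array([0.2763319 , 0.55976157, 0.18196286]), 'tcp_rot': array([[-8.96562585e-01,  4.42915494e-01, -1.18206421e-03],
       [ 4.42916932e-01,  8.96561224e-01, -1.60115217e-03],
       [ 3.50617836e-04, -1.95908938e-03, -9.99998020e-01]]), 'force': array([ 1.23737009, -0.54352333,  0.34684115]), 'moment': array([ 0.02568787, -0.04607106,  0.02760933]), 'grasp_force': 0.0, 'opening': 0.9996251496388705}
pics
side0.pkl
top0.pkl
```

View pics/top0.png

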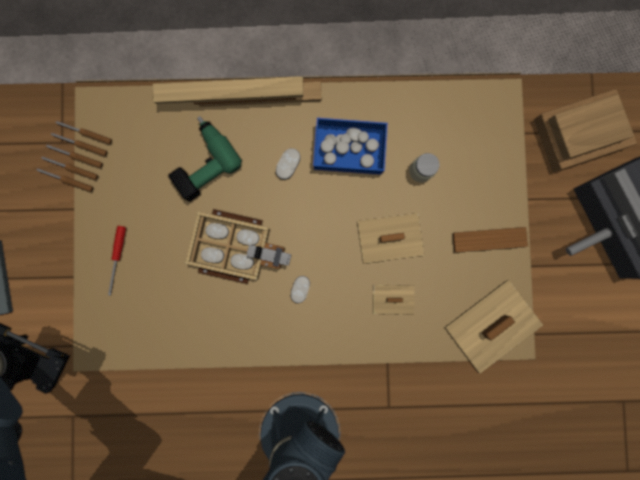

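View pics/side0.png

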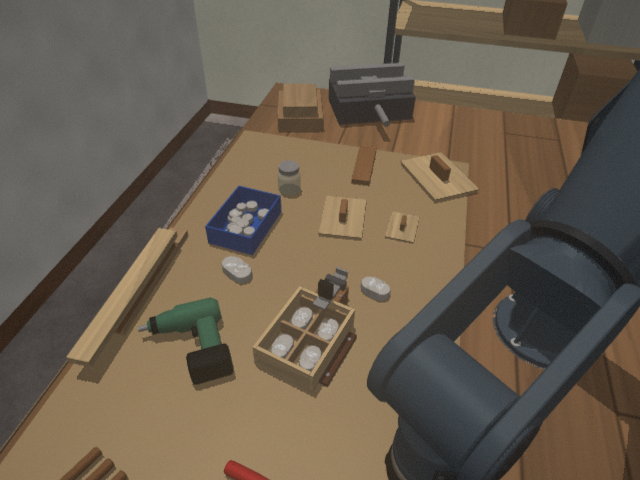

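The top view shows the box at about (228,247), with its lock to the right at (270,257). There are three boards: small (393,300), middle (391,238) and large (495,325). The target is the middle one. The side view shows the box at about (305,335) and the middle board at about (344,217). I'll enlarge both for exact corners.

```bash
python3 - <<'E'
import cv2,numpy as np
t=cv2.imread("pics/top0.png");s=cv2.imread("pics/side0.png")
def crop(im,x,y,w,h,k):
    c=cv2.resize(im[y:y+h,x:x+w],None,fx=k,fy=k,interpolation=cv2.INTER_CUBIC)
    c=cv2.convertScaleAbs(c,alpha=1.5)
    for i in range(0,w,10):
        cv2.line(c,(i*k,0),(i*k,6 if i%50 else 12),(0,0,255),1)
        if i%20==0: cv2.putText(c,str(x+i),(i*k,18),0,.35,(0,0,255),1)
    for i in range(0,h,10):
        cv2.line(c,(0,i*k),(6,i*k),(0,0,255),1)
        if i%20==0: cv2.putText(c,str(y+i),(8,i*k+4),0,.35,(0,0,255),1)
    return c
a=crop(t,180,200,120,90,7); b=crop(t,350,205,80,65,7)
cv2.imwrite("pics/c1.png",cv2.resize(a,(800,600)) )
c=crop(s,245,260,120,130,4); d=crop(s,310,185,70,60,5)
e=np.zeros((560,800,3),np.uint8)
bb=crop(t,350,205,80,65,5); e[:325,:400]=bb; e[:520,410:][:, :390]=c[:520,:390]; 
d=crop(s,310,185,70,46+10,4); e[330:330+224,:280]=d
cv2.imwrite("pics/c2.png",e)
E
```

```text
(no output)
```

View pics/c1.png

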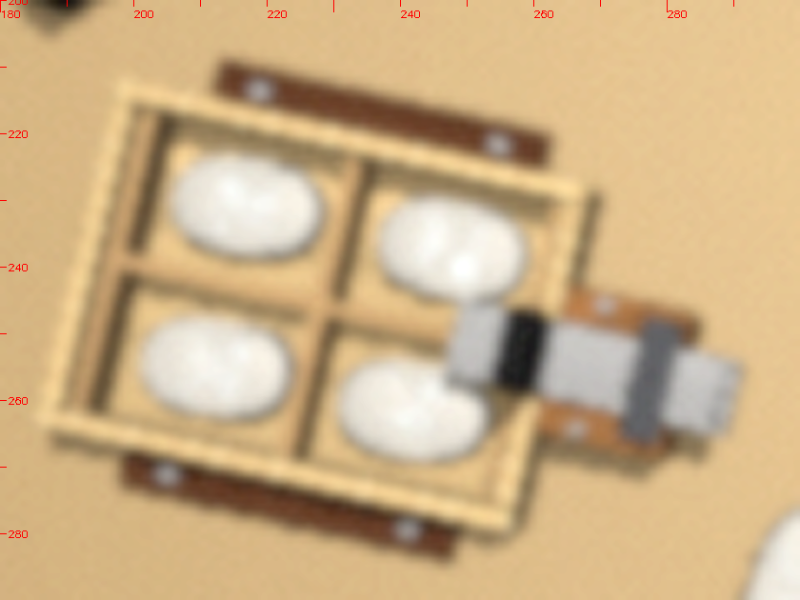

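View pics/c2.png

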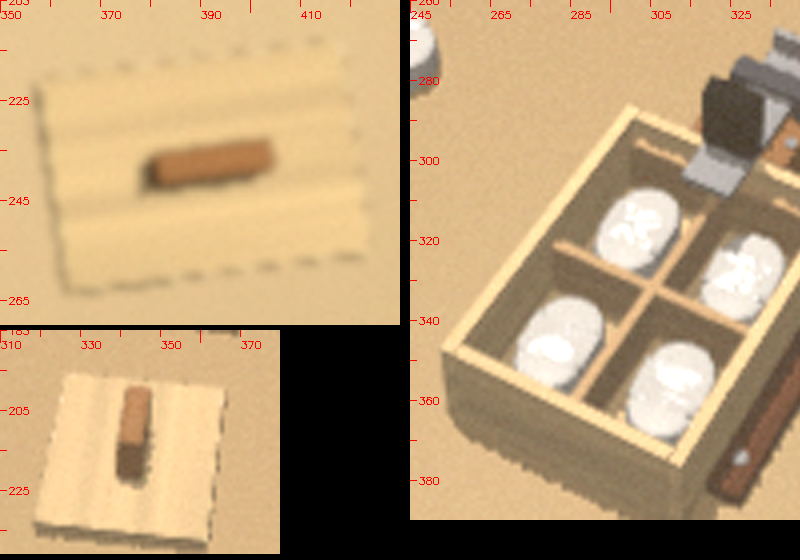

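The top crop shows the box rim corners at about (198,212), (186,264), (257,280) and (270,228), and the black grip at (258,252). The board corners are at (357,222), (419,213), (424,256) and (364,264). I'll fit poses from both views.

```bash
cat > h.py <<'E'
import numpy as np,pickle
from scipy.optimize import least_squares
C={n:pickle.load(open(f"{n}0.pkl","rb")) for n in("top","side")}
def proj(n,P):
    c=C[n];M=c["camera_from_world"];p=np.atleast_2d(P)@M[:3,:3].T+M[:3,3]
    f=240/np.tan(np.radians(c["fovy"]/2))
    return np.c_[c["cx"]-f*p[:,0]/p[:,2], c["cy"]+f*p[:,1]/p[:,2]]
def W(q,P):
    c,s=np.cos(q[2]),np.sin(q[2]);P=np.atleast_2d(P)
    return np.c_[q[0]+c*P[:,0]-s*P[:,1],q[1]+s*P[:,0]+c*P[:,1],P[:,2]]
def fit(obs,q0,f=lambda q,P:W(q,P)):
    def r(q): return np.concatenate([(proj(n,f(q,P))-np.array(u)).ravel() for n,P,u in obs])
    s=least_squares(r,q0);return s.x,s.fun.reshape(-1,2)
E
python3 - <<'E'
from h import *
def rect(a,b,z):return np.array([[a,b,z],[-a,b,z],[-a,-b,z],[a,-b,z]])
R=rect(.07,.095,.06)
tb=np.array([[198.3,212.3],[185.7,263.75],[256.8,279.5],[269.7,228.05]])-.45
sb=np.array([[253.25,346.75],[312.5,376.25],[300.75,286.75]])-.4
td=np.array([[357.4,222],[363.6,263.6],[423.6,256],[419,212.6]])-.4
sd=np.array([[319.25,233.25],[361.75,237.5],[366,200.25],[326.5,196]])-.4
D=rect(.059,.084,.012);H=rect(.009,.032,.047)
th=np.array([[157,158],[160,187],[273,165],[270,140]])/5+[350,205]-.4
for lab,obs,q0 in [("box t",[("top",R,tb)],[.5,.2,0]),("box s",[("side",R[[0,1,3]],sb)],[.5,.2,0]),("box ts",[("top",R,tb),("side",R[[0,1,3]],sb)],[.5,.2,0]),
 ("div t",[("top",D,td)],[.5,-.2,0]),("div s",[("side",D,sd)],[.5,-.2,0]),("div ts",[("top",D,td),("side",D,sd)],[.5,-.2,0]),("hdl t",[("top",H,th)],[.5,-.2,0])]:
    q,r=fit(obs,q0);print(lab,q.round(4),np.degrees(q[2]).round(2),r.round(1).tolist())
    if lab=="box ts":b=q
for j in np.arange(.01,.05,.005):
    print(j.round(3),proj("top",W(b,[0,-.118+j,.114])).round(1),proj("top",W(b,[0,-.105+j+.05-.0,.069])).round(1))
E
```

```text
box t [ 0.5048  0.176  -0.2466] -14.13 [[0.2, -0.5], [0.2, 0.2], [0.2, 0.5], [-0.6, -0.2]]
box s [ 0.5052  0.1785 -0.2578] -14.77 [[-0.6, -0.1], [0.5, 0.7], [0.1, -0.9]]
box ts [ 0.5052  0.1771 -0.2515] -14.41 [[-0.0, -0.8], [-0.3, -0.2], [-0.4, 0.5], [-0.9, -0.2], [-0.2, -0.4], [1.0, 0.1], [-0.1, -1.4]]
div t [ 0.5164 -0.2603  0.1078] 6.17 [[0.1, -0.9], [-0.2, 0.4], [0.8, -0.1], [-0.8, 0.6]]
div s [ 0.5181 -0.2574  0.1148] 6.57 [[-0.7, 0.2], [0.6, 0.4], [0.4, -0.6], [-0.2, -0.1]]
div ts [ 0.5173 -0.2594  0.1105] 6.33 [[-0.3, -1.1], [-0.4, 0.2], [0.5, -0.5], [-1.2, 0.2], [-0.4, -0.4], [0.8, -0.0], [0.9, -0.9], [0.4, -0.6]]
hdl t [ 0.5169 -0.2602  0.1469] 8.41 [[-0.8, -0.4], [-0.2, 0.5], [0.8, 0.8], [0.2, -0.9]]
0.01 [[264.9 253.9]] [[243. 249.]]
0.015 [[263.  253.5]] [[241.2 248.5]]
0.02 [[261. 253.]] [[239.3 248.1]]
0.025 [[259.1 252.6]] [[237.4 247.6]]
0.03 [[257.2 252.1]] [[235.5 247.2]]
0.035 [[255.2 251.7]] [[233.7 246.8]]
0.04 [[253.3 251.2]] [[231.8 246.3]]
0.045 [[251.3 250.8]] [[229.9 245.9]]
```

The lock is at about 0.028 m. Box: (0.505, 0.177), yaw −14.2°. Board: (0.517, −0.260), yaw about 6.4°. Now moving over the grip.

Call:
jog_arm([
  [3,-6,0],
  [5,-11,0],
  [7,-16.5,0],
  [10,-22,0],
  [12.5,-28,0],
  [15,-34,0],
  [17.5,-40,0],
  [20.6,-47,0],
  [20.6,-47,0],
  [20.6,-47,0],
  [20.6,-47,-4],
  [20.6,-47,-4],
], turn=[2,4,6,8,10,12,12,12,12,12,12,12], grip=[0.5,0.5,0.5,0.5,0.5,0.5,0.5,0.5,0.5,0.5,0.5,0.5])

```text
time_s: 1.6
position: [0.4792, 0.0917, 0.1408]
tcp_rot: [[-0.969, 0.246, -0.008], [0.246, 0.969, 0.001], [0.008, -0.001, -1.0]]
force: [0.5, -0.5, -0.5]
opening: 0.501
grasp_force: 0.0
```

Call:
jog_arm([
  [0,0,-1.5],
  [0,0,-3],
  [0,0,-4.5],
  [0,0,-5.4],
  [0,0,-5.4],
  [0,0,-5.4],
  [0,0,-5.4],
  [0,0,-5.4],
  [0,0,-5.4],
], turn=[0,0,0,0,0,0,0,0,0], grip=[0.5,0.5,0.5,0.5,0.5,1,1,1,1])

```text
time_s: 2.72
position: [0.4828, 0.0903, 0.089]
tcp_rot: [[-0.969, 0.247, 0.0], [0.247, 0.969, -0.0], [-0.0, 0.0, -1.0]]
force: [0.3, 0.5, 0.2]
opening: 0.136
grasp_force: 0.0
```

```bash
python3 - <<'E'
from rig import *
import cv2
s=read_state();print(s["position"],s["force"],s["opening"],s["grasp_force"])
c=capture("side")["color"]
cv2.imwrite("pics/s1.png",cv2.resize(c[200:400,240:440],None,fx=3,fy=3))
E
```

```text
[0.4828404  0.09028934 0.08901443] [0.27462567 0.53711006 0.23893646] 0.135531841391074 0.0
```

View pics/s1.png

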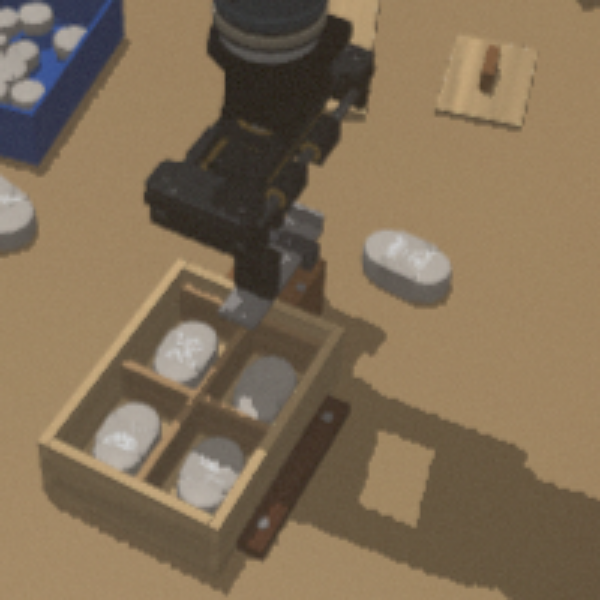

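The side crop shows the tool at the grip, around (255,270). It's unclear whether the fingers straddle it or have just closed, so I'll wait for them to settle.

Call:
jog_arm([
  [0,0,0],
  [0,0,0],
  [0,0,0],
], turn=[0,0,0], grip=[1,1,1])

```text
time_s: 3.15
position: [0.4827, 0.0904, 0.0888]
tcp_rot: [[-0.969, 0.247, -0.0], [0.247, 0.969, 0.0], [0.0, 0.0, -1.0]]
force: [0.0, 0.6, -0.8]
opening: 0.01
grasp_force: 0.0
```

```bash
python3 - <<'E'
from rig import *
from h import *
import cv2
s=read_state();p=s["position"]
out=np.zeros((400,800,3),np.uint8)
for i,(n,w) in enumerate([("side",65),("top",80)]):
    c=capture(n)["color"]
    u=proj(n,p)[0];x,y=(u-w/2).astype(int)
    print(n,"tcp",u,"origin",x,y,"scale",400/w, "grip", proj(n,W([.505,.177,-.248],[[0,-.09,.114],[0,-.09,.069]])).round(1).tolist())
    k=cv2.convertScaleAbs(cv2.resize(c[y:y+w,x:x+w],(400,400),interpolation=cv2.INTER_CUBIC),alpha=2.2,beta=10)
    cv2.circle(k,tuple(int(v) for v in (u-[x,y]+.5)*400/w),4,(0,0,255),1)
    out[:,400*i:400*i+400]=k
cv2.imwrite("pics/z1.png",out)
E
```

```text
side tcp [326.69072503 289.51568332] origin 294 257 scale 6.153846153846154 grip [[327.0, 281.4], [326.5, 295.3]]
top tcp [258.89452668 252.64476232] origin 218 212 scale 5.0 grip [[258.0, 252.3], [260.0, 252.8]]
```

View pics/z1.png

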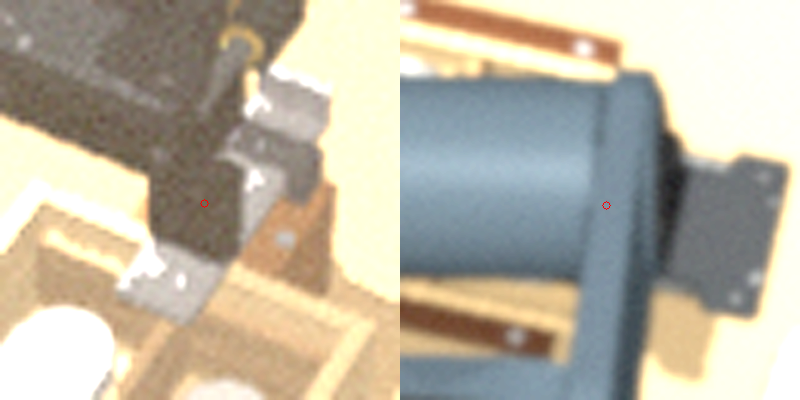

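The crop shows the black grip unmoved, bottom edge at about (318,296)–(332,300), with no finger visible in front of it. I'll check the expected tool geometry against the picture.

```bash
python3 - <<'E'
from rig import *
from h import *
import cv2
s=read_state();p=s["position"];R=s["tcp_rot"];print(p,s["opening"])
c=capture("side");im=c["color"]
x0,y0,k=270,230,8
im=cv2.convertScaleAbs(cv2.resize(im[y0:y0+75,x0:x0+100],None,fx=k,fy=k,interpolation=cv2.INTER_CUBIC),alpha=3,beta=20)
def draw(P,col):
    u=((proj("side",P)-[x0,y0]+.5)*k).astype(int); cv2.polylines(im,[u],True,col,1)
def box(c,ex,ey,ez):
    for z in ez: draw([p+R[:,0]*a+R[:,1]*b+np.array([0,0,z]) for a,b in [(ex,ey),(-ex,ey),(-ex,-ey),(ex,-ey)]],c)
box((0,0,255),.0375,.095,[.07]); box((0,255,0),.0095,.015,[0,.035,.07])
q=[.505,.177,-.248]
for z in(.069,.114): draw(W(q,[[a*.017,-.09+b*.007,z] for a,b in[(1,1),(-1,1),(-1,-1),(1,-1)]]),(255,0,0))
cv2.imwrite("pics/z2.png",im)
E
```

```text
[0.48271718 0.09035514 0.08881322] 0.006420237039771384
```

View pics/z2.png

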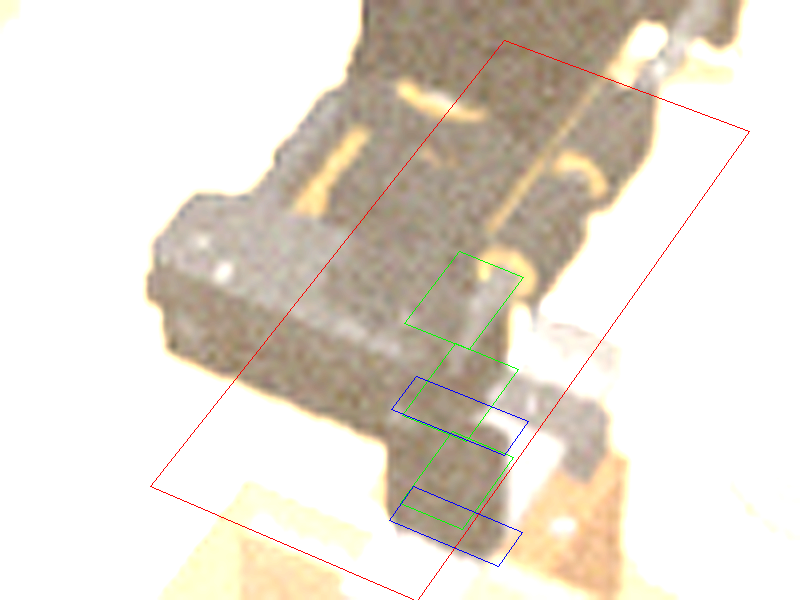

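The tool outline sits well above where the reported pose predicts, roughly 60 mm up, or else the lower body is narrower than I assumed. I'll find the fingers numerically by differencing images with the fingers shut and half open.

```bash
python3 - <<'E'
from rig import *
import cv2
cv2.imwrite("shut.png",capture("side")["color"])
E
```

Call:
jog_arm([
  [0,0,0],
  [0,0,0],
  [0,0,0],
  [0,0,0],
  [0,0,0],
  [0,0,0],
  [0,0,0],
], turn=[0,0,0,0,0,0,0], grip=[0.5,0.5,0.5,0.5,0.5,0.5,0.5])

```text
time_s: 4.22
position: [0.4827, 0.0904, 0.0888]
tcp_rot: [[-0.969, 0.247, -0.0], [0.247, 0.969, -0.0], [0.0, -0.0, -1.0]]
force: [-0.5, 0.1, 0.3]
opening: 0.495
grasp_force: 0.0
```

```bash
python3 - <<'E'
from rig import *
from h import *
import cv2
s=read_state();p=s["position"];R=s["tcp_rot"];print(p,s["opening"],s["force"])
a=cv2.imread("shut.png");b=capture("side")["color"];cv2.imwrite("half.png",b)
d=np.abs(a.astype(int)-b).sum(2)
x0,y0,k=270,230,4
f=lambda im,al:cv2.convertScaleAbs(cv2.resize(im[y0:y0+75,x0:x0+100],None,fx=k,fy=k,interpolation=cv2.INTER_CUBIC),alpha=al)
dm=cv2.cvtColor(np.clip(d*3,0,255).astype(np.uint8),cv2.COLOR_GRAY2BGR)
g=lambda im:(np.clip(im/255.,0,1)**.45*255).astype(np.uint8)
o=np.vstack([np.hstack([f(g(a),1.),f(g(b),1.)]),np.hstack([f(dm,1.),f(g(cv2.imread("pics/side0.png")),1.)])])
for i in(0,1):
  for sy in((-.0365,-.0215),(.0215,.0365)) if i else ((-.015,.015),):
   for z in(0,.035):
    P=[p+R[:,0]*u*.0095+R[:,1]*v+np.array([0,0,z]) for u,v in[(1,sy[0]),(-1,sy[0]),(-1,sy[1]),(1,sy[1])]]
    cv2.polylines(o,[((proj("side",P)-[x0-100*i,y0]+.5)*k).astype(int)],True,(0,0,255) if z==0 else (0,255,0),1)
cv2.imwrite("pics/z3.png",o)
ys,xs=np.where(d>60);print(len(ys),xs.min(),xs.max(),ys.min(),ys.max())
E
```

```text
[0.48272698 0.09037384 0.08883037] 0.49509669737350787 [-0.53883397  0.10610749  0.31607997]
409 300 617 63 427
```

View pics/z3.png

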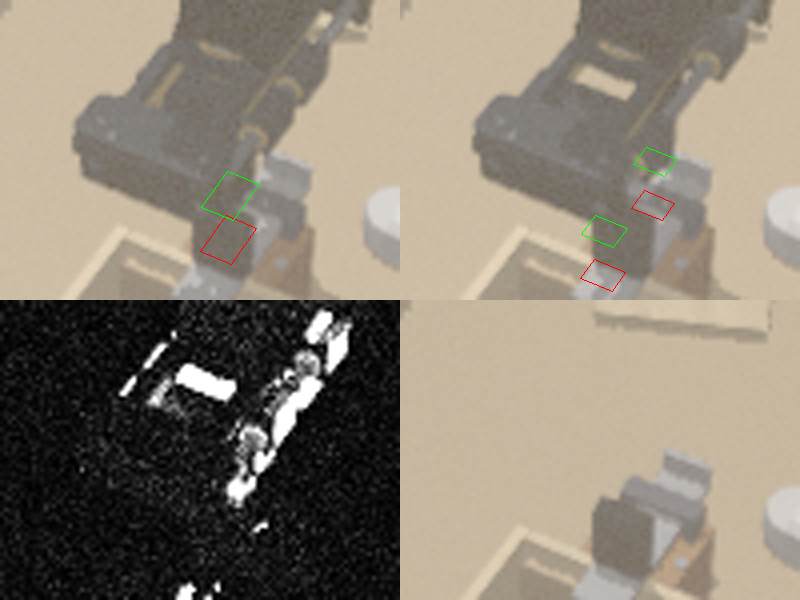

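The half-open image shows no finger in front of the grip where the reported pose puts it. The tips seem to end higher, around (330,277), so I'll descend in small, force-watched steps.

Call:
jog_arm([
  [0,0,-0.5],
  [0,0,-1],
  [0,0,-1.4],
  [0,0,-1.4],
  [0,0,-1.4],
], turn=[0,0,0,0,0], grip=[0.5,0.5,0.5,0.5,0.5])

```text
time_s: 4.9
position: [0.4828, 0.0904, 0.0748]
tcp_rot: [[-0.969, 0.247, -0.0], [0.247, 0.969, 0.0], [0.0, 0.0, -1.0]]
force: [-0.0, -0.5, 0.3]
opening: 0.499
grasp_force: 0.0
```

```bash
python3 - <<'E'
from rig import *
from h import *
import cv2
s=read_state();print(s["position"],s["force"],s["joint_positions"])
b=cv2.imread("half.png");c=capture("side");n=c["color"];cv2.imwrite("h2.png",n)
print(np.abs(c["camera_from_world"]-C["side"]["camera_from_world"]).max())
# motion of gripper patch in side image
t=b[240:275,290:325]
r=cv2.matchTemplate(n[225:300,275:345],t,cv2.TM_CCOEFF_NORMED);print(cv2.minMaxLoc(r),"ref (15,15)")
d=np.abs(b.astype(int)-n).sum(2)[270:320,310:345]
ys,xs=np.where(d>60);print(sorted(set(zip(ys+270,xs+310)))[-12:])
E
```

```text
[0.48279464 0.09037437 0.07481295] [-0.04219331 -0.5486123   0.25583668] [-2.45867303e+00  2.99544621e+01  1.06857207e+02  5.98470898e-04
  4.31899353e+01 -7.81718588e+01]
0.0
(-0.26677656173706055, 0.9904934763908386, (14, 40), (15, 20)) ref (15,15)
[(np.int64(303), np.int64(321)), (np.int64(303), np.int64(323)), (np.int64(304), np.int64(316)), (np.int64(304), np.int64(317)), (np.int64(304), np.int64(320)), (np.int64(304), np.int64(321)), (np.int64(304), np.int64(322)), (np.int64(305), np.int64(321)), (np.int64(314), np.int64(316)), (np.int64(315), np.int64(316)), (np.int64(316), np.int64(315)), (np.int64(316), np.int64(316))]
```

Call:
jog_arm([
  [0,0,-0.3],
  [0,0,-0.6],
  [0,0,-0.8],
  [0,0,-0.8],
], turn=[0,0,0,0], grip=[0.5,0.5,0.5,0.5])

```text
time_s: 5.45
position: [0.4826, 0.0904, 0.0666]
tcp_rot: [[-0.969, 0.247, -0.001], [0.247, 0.969, 0.0], [0.001, -0.0, -1.0]]
force: [-0.3, -1.2, 0.3]
opening: 0.504
grasp_force: 0.0
```

Call:
jog_arm([
  [0,0,-0.4],
  [0,0,-0.8],
  [0,0,-1.2],
  [0,0,-1.2],
], turn=[0,0,0,0], grip=[0.5,0.5,0.5,0.5])

```text
time_s: 5.95
position: [0.4824, 0.0904, 0.0544]
tcp_rot: [[-0.969, 0.247, -0.001], [0.247, 0.969, 0.0], [0.001, -0.0, -1.0]]
force: [-0.2, 0.3, -0.3]
opening: 0.499
grasp_force: 0.0
```

```bash
cat > look.py <<'E'
from rig import *
from h import *
import cv2,sys
s=read_state();p=s["position"];R=s["tcp_rot"];print(p,s["opening"],s["force"])
x0,y0,k=int(sys.argv[2]),int(sys.argv[3]),int(sys.argv[4])
g=lambda im:(np.clip(im/255.,0,1)**.5*255).astype(np.uint8)
n=sys.argv[1]
im=cv2.resize(g(capture(n)["color"])[y0:y0+600//k,x0:x0+800//k],None,fx=k,fy=k,interpolation=cv2.INTER_CUBIC)
for z in(0,.06): cv2.circle(im,tuple(((proj(n,p+[0,0,z])[0]-[x0,y0]+.5)*k).astype(int)),4,(0,0,255),1)
cv2.imwrite(sys.argv[5],im)
E
python3 look.py side 270 230 8 pics/z4.png
```

```text
[0.48238326 0.09036621 0.05441297] 0.4990531639899543 [-0.19207573  0.27556132 -0.26928931]
```

View pics/z4.png

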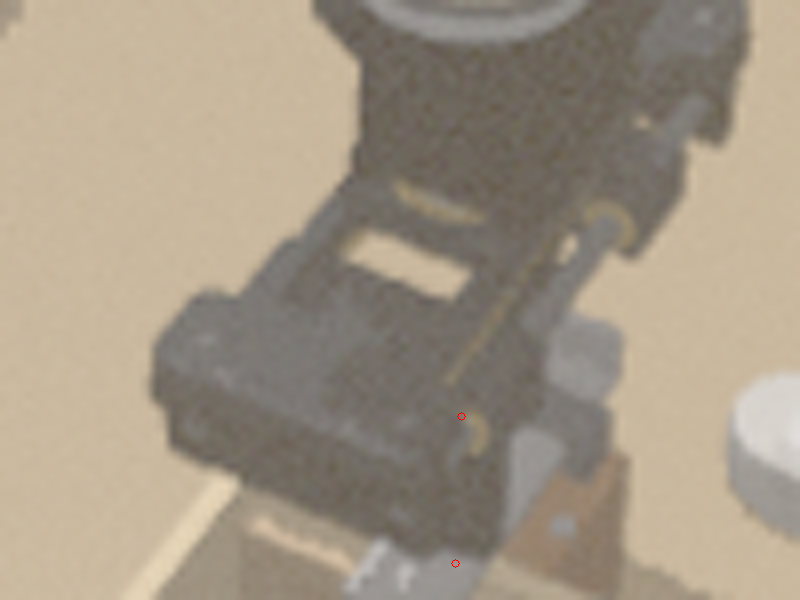

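The crop shows the gripper still above the grip, with its near block bottom at about (292,286)–(332,299). There is still no contact force, so I'll keep probing down.

Call:
jog_arm([
  [0,0,-0.3],
  [0,0,-0.6],
  [0,0,-0.9],
  [0,0,-1.0],
  [0,0,-1.0],
], turn=[0,0,0,0,0], grip=[0.5,0.5,0.5,0.5,0.5])

```text
time_s: 6.62
position: [0.4827, 0.0904, 0.0447]
tcp_rot: [[-0.969, 0.247, -0.0], [0.247, 0.969, 0.0], [0.0, -0.0, -1.0]]
force: [0.9, -0.4, -0.0]
opening: 0.501
grasp_force: 0.0
```

Call:
jog_arm([
  [0,0,0],
  [0,0,0],
  [0,0,0],
  [0,0,0],
  [0,0,0],
  [0,0,0],
], turn=[0,0,0,0,0,0], grip=[1,1,1,1,1,1])

```text
time_s: 7.38
position: [0.4829, 0.0906, 0.0449]
tcp_rot: [[-0.969, 0.247, 0.0], [0.247, 0.969, 0.0], [-0.0, 0.0, -1.0]]
force: [-0.0, 1.5, -0.3]
opening: 0.154
grasp_force: 30.0
```

The fingers now hold the grip: opening 0.154 is about 13.4 mm, and grip force is 30 N. So the tips really are well above the reported z. Drawing the lock open.

Call:
jog_arm([
  [-0.1,-0.4,0],
  [-0.2,-0.8,0],
  [-0.3,-1.2,0],
  [-0.4,-1.6,0],
  [-0.5,-2.0,0],
  [-0.6,-2.3,0],
  [-0.65,-2.5,0],
  [-0.65,-2.5,0],
], turn=[0,0,0,0,0,0,0,0], grip=[1,1,1,1,1,1,1,1])

```text
time_s: 8.38
position: [0.4764, 0.0649, 0.0449]
tcp_rot: [[-0.969, 0.247, 0.0], [0.247, 0.969, -0.001], [-0.0, -0.001, -1.0]]
force: [0.9, -0.6, 0.8]
opening: 0.156
grasp_force: 30.0
```

Call:
jog_arm([
  [-0.05,-0.2,0],
  [-0.1,-0.4,0],
  [-0.15,-0.6,0],
  [-0.15,-0.6,0],
], turn=[0,0,0,0], grip=[1,1,1,1])

```text
time_s: 8.88
position: [0.4762, 0.0639, 0.0449]
tcp_rot: [[-0.968, 0.251, 0.003], [0.251, 0.968, 0.007], [-0.002, 0.007, -1.0]]
force: [5.9, 22.0, -0.9]
opening: 0.164
grasp_force: 30.1
```

The lock hit its open stop: 22 N with no further motion. The grip is at (0.476, 0.064), which matches the box pose within about 1 mm. Releasing and rising.

Call:
jog_arm([
  [0.1,0.4,0],
  [0.1,0.4,0],
  [0.1,0.4,0],
  [0.1,0.4,0],
  [0.1,0.4,3],
  [0.1,0.4,8],
  [0.1,0.4,13],
  [0.1,0.4,13],
  [0.1,0.4,13],
], turn=[0,0,0,0,0,0,0,0,0], grip=[1,0.5,0.5,0.5,0.5,0.5,0.5,0.5,0.5])

```text
time_s: 10.0
position: [0.475, 0.0632, 0.1745]
tcp_rot: [[-0.969, 0.247, -0.001], [0.247, 0.969, 0.0], [0.001, -0.0, -1.0]]
force: [0.8, -0.9, -0.2]
opening: 0.502
grasp_force: 0.0
```

Call:
jog_arm([
  [0.5,-3,0],
  [1,-7,0],
  [1.5,-12,0],
  [2,-17,0],
  [2.7,-22,0],
  [3.3,-27,0],
  [4.1,-32.3,0],
  [4.1,-32.3,0],
  [4.1,-32.3,0],
  [4.1,-32.3,0],
], turn=[-9,-19,-29,-39,-49,-59,-69,-69,-69,-69], grip=[0.5,0.5,0.5,0.5,0.5,0.5,0.5,0.5,0.5,0.5])

```text
time_s: 11.25
position: [0.5158, -0.2577, 0.1739]
tcp_rot: [[-0.119, 0.993, -0.002], [0.993, 0.119, 0.002], [0.002, -0.002, -1.0]]
force: [0.5, 0.9, -0.0]
opening: 0.503
grasp_force: 0.0
```

Call:
jog_arm([
  [0,-0.2,-5],
  [0,-0.2,-10],
  [0,-0.2,-14],
  [0,-0.2,-16],
  [0,-0.2,-16],
  [0,-0.2,-16],
], turn=[0,0,0,0,0,0], grip=[0.5,0.5,0.5,0.5,0.5,0.5])

```text
time_s: 12.0
position: [0.5174, -0.2613, 0.0158]
tcp_rot: [[-0.118, 0.993, 0.001], [0.993, 0.118, -0.001], [-0.001, 0.001, -1.0]]
force: [-0.1, 0.0, -0.6]
opening: 0.499
grasp_force: 0.0
```

```bash
python3 - <<'E'
from rig import *
from h import *
import cv2
s=read_state();print(s["position"],s["force"])
c=capture("top")["color"];cv2.imwrite("t2.png",c)
g=cv2.cvtColor(c,cv2.COLOR_BGR2GRAY)[235:275,245:300]
m=(g<45).astype(np.uint8);n,l,st,ce=cv2.connectedComponentsWithStats(m)
for i in range(1,n):
    if st[i,4]>5: print(st[i],ce[i]+[245,235])
for j in(0,.005,.01,.028):print(j,proj("top",W([.505,.177,-.248],[0,-.118+j,.11])).round(1))
E
```

```text
[ 0.51744023 -0.26126768  0.01575707] [-0.14674578  0.02557036 -0.59729547]
[21 15  7 12 45] [268.97777778 255.31111111]
0 [[269.1 254.8]]
0.005 [[267.1 254.3]]
0.01 [[265.2 253.9]]
0.028 [[258.2 252.3]]
```

The lock is confirmed at 0: the grip is seen at (269.0, 255.3) and predicted at (269.1, 254.8). Continuing down over the handle.

Call:
jog_arm([
  [0,0,-0.4],
  [0,0,-0.8],
  [0,0,-1.2],
  [0,0,-1.5],
  [0,0,-1.5],
], turn=[0,0,0,0,0], grip=[0.5,0.5,0.5,0.5,0.5])

```text
time_s: 12.68
position: [0.5165, -0.2615, -0.0006]
tcp_rot: [[-0.117, 0.993, -0.001], [0.993, 0.117, 0.0], [0.001, -0.001, -1.0]]
force: [-0.4, -0.2, 0.5]
opening: 0.501
grasp_force: 0.0
```

Call:
jog_arm([
  [0,0,-0.3],
  [0,0,-0.6],
  [0,0,-0.8],
  [0,0,-0.8],
], turn=[0,0,0,0], grip=[0.5,0.5,0.5,0.5])

```text
time_s: 13.18
position: [0.5166, -0.2615, -0.0084]
tcp_rot: [[-0.117, 0.993, -0.0], [0.993, 0.117, 0.0], [0.0, -0.0, -1.0]]
force: [0.0, 0.0, -0.6]
opening: 0.502
grasp_force: 0.0
```

Call:
jog_arm([
  [0,0,-0.3],
  [0,0,-0.6],
  [0,0,-0.8],
  [0,0,-0.8],
], turn=[0,0,0,0], grip=[0.5,0.5,0.5,0.5])

```text
time_s: 13.68
position: [0.5166, -0.2615, -0.0164]
tcp_rot: [[-0.117, 0.993, -0.0], [0.993, 0.117, 0.0], [0.0, -0.0, -1.0]]
force: [-0.5, -0.4, -0.2]
opening: 0.496
grasp_force: 0.0
```

Call:
jog_arm([
  [0,0,-0.3],
  [0,0,-0.6],
  [0,0,-0.8],
  [0,0,-0.8],
], turn=[0,0,0,0], grip=[0.5,0.5,0.5,0.5])

```text
time_s: 14.18
position: [0.5166, -0.2616, -0.0244]
tcp_rot: [[-0.117, 0.993, -0.0], [0.993, 0.117, 0.0], [0.0, -0.0, -1.0]]
force: [-0.2, -0.1, 0.0]
opening: 0.496
grasp_force: 0.0
```

Call:
jog_arm([
  [0,0,-0.3],
  [0,0,-0.6],
  [0,0,-0.6],
], turn=[0,0,0], grip=[0.5,0.5,0.5])

```text
time_s: 14.55
position: [0.517, -0.2618, -0.0274]
tcp_rot: [[-0.117, 0.993, 0.001], [0.993, 0.117, -0.001], [-0.001, 0.001, -1.0]]
force: [-2.8, 2.4, 19.5]
opening: 0.5
grasp_force: 9.5
```

Call:
jog_arm([
  [0,0,-0.3],
  [0,0,-0.6],
  [0,0,-0.6],
], turn=[0,0,0], grip=[0.5,0.5,0.5])

```text
time_s: 14.92
position: [0.517, -0.2619, -0.0276]
tcp_rot: [[-0.118, 0.993, 0.002], [0.993, 0.118, -0.002], [-0.002, 0.001, -1.0]]
force: [-10.9, 6.2, 56.8]
opening: 0.499
grasp_force: 28.6
```

Contact at reading −0.027: the tips are on the board's top face at 0.012 m, so reported z is about 39 mm below the true height. Backing off and gripping the handle.

Call:
jog_arm([
  [0,0,0.8],
  [0,0,1.4],
  [0,0,1.4],
  [0,0,1.4],
  [0,0,1.4],
  [0,0,1.4],
  [0,0,1.4],
  [0,0,1.4],
], turn=[0,0,0,0,0,0,0,0], grip=[0.5,0.5,0.5,1,1,1,1,1])

```text
time_s: 15.92
position: [0.5165, -0.2614, -0.0224]
tcp_rot: [[-0.117, 0.993, -0.001], [0.993, 0.117, 0.0], [0.001, -0.001, -1.0]]
force: [0.1, 0.3, -2.2]
opening: 0.202
grasp_force: 30.0
```

Call:
jog_arm([
  [0,0,3],
  [0,0,7],
  [0,0,12],
  [0,0,15],
  [0,0,15],
  [0,0,15],
], turn=[0,0,0,0,0,0], grip=[1,1,1,1,1,1])

```text
time_s: 16.68
position: [0.5157, -0.2609, 0.1266]
tcp_rot: [[-0.117, 0.993, -0.002], [0.993, 0.117, 0.002], [0.002, -0.002, -1.0]]
force: [-1.0, -0.1, -1.7]
opening: 0.202
grasp_force: 30.0
```

Call:
jog_arm([
  [0,3,0],
  [-0.2,7,0],
  [-0.4,12,0],
  [-0.5,17,0],
  [-0.7,22,0],
  [-0.9,27,0],
  [-1,32,0],
  [-1.1,37,0],
  [-1.2,41,0],
  [-1.2,43.7,0],
  [-1.2,43.7,0],
  [-1.2,43.7,0],
], turn=[-2,-4,-6,-9,-12,-15,-18,-21,-21,-21,-21,-21], grip=[1,1,1,1,1,1,1,1,1,1,1,1])

```text
time_s: 18.18
position: [0.5037, 0.1747, 0.1265]
tcp_rot: [[0.247, 0.969, -0.003], [0.969, -0.247, -0.001], [-0.002, -0.003, -1.0]]
force: [-1.1, -0.8, -1.1]
opening: 0.206
grasp_force: 30.0
```

Call:
jog_arm([
  [0,0,-2],
  [0,0,-4],
  [0,0,-5],
  [0,0,-5],
  [0,0,-5],
], turn=[0,0,0,0,0], grip=[1,1,1,1,1])

```text
time_s: 18.8
position: [0.5054, 0.1751, 0.0783]
tcp_rot: [[0.247, 0.969, 0.001], [0.969, -0.247, 0.0], [0.0, 0.001, -1.0]]
force: [0.9, 0.0, -2.0]
opening: 0.211
grasp_force: 30.0
```

```bash
python3 - <<'E'
from rig import *
from h import *
import cv2
s=read_state();p=s["position"];R=s["tcp_rot"];yaw=np.arctan2(R[1,1],R[0,1])
zb=p[2]+.039-.0165
x0,y0,k=235,255,6
g=lambda im:(np.clip(im/255.,0,1)**.6*255).astype(np.uint8)
im=cv2.resize(g(capture("side")["color"])[y0:y0+100,x0:x0+133],None,fx=k,fy=k,interpolation=cv2.INTER_CUBIC)
q=[p[0],p[1],yaw]
for z,a,b,col in((zb+.012,.059,.084,(0,0,255)),(zb+.005,.059,.084,(0,255,0))):
    u=proj("side",W(q,[[a,b,z],[-a,b,z],[-a,-b,z],[a,-b,z]]));print(u.round(1).tolist())
    cv2.polylines(im,[((u-[x0,y0]+.5)*k).astype(int)],True,col,1)
u=proj("side",W([.505,.177,-.248],[[.07,.095,.06],[-.07,.095,.06],[-.07,-.095,.06],[.07,-.095,.06]]))
cv2.polylines(im,[((u-[x0,y0]+.5)*k).astype(int)],True,(255,0,0),1)
print(q,zb,"px/cm along y",proj("side",W(q,[[0,.01,zb],[0,0,zb]])).round(2).tolist())
cv2.imwrite("pics/z5.png",im)
E
```

```text
[[258.7, 327.4], [311.3, 352.4], [350.6, 293.2], [301.9, 273.1]]
[[259.0, 329.6], [311.3, 354.6], [350.4, 295.4], [301.9, 275.3]]
[np.float64(0.5053718221220695), np.float64(0.17506966552235093), np.float64(-0.2499217349301756)] 0.10081777075705899 px/cm along y [[303.83, 316.89], [306.28, 313.5]]
```

View pics/z5.png

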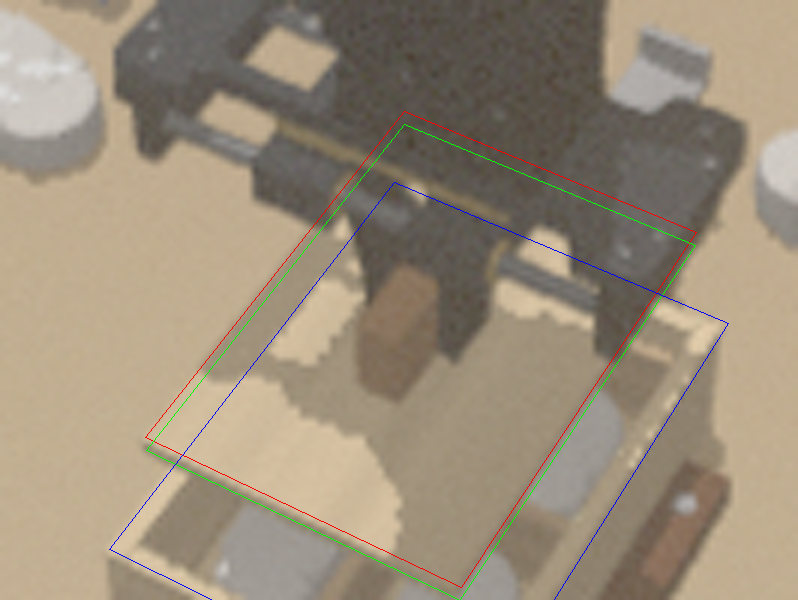

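The overlay of the board at the tool pose matches the board's edges within about 1 mm, with its near corner at (260,328), so the board is centred on the tool. The box centre is about 1.5 mm further along +y.

Call:
jog_arm([
  [0,0.15,-1],
  [0,0.15,-2],
  [0,0.15,-3],
  [0,0.15,-3.8],
  [0,0.15,-4.2],
  [0,0.15,-4.5],
  [0,0.15,-4.5],
  [0,0.15,-4.5],
], turn=[0,0,0,0,0,0,0,0], grip=[1,1,1,1,1,1,1,1])

```text
time_s: 19.85
position: [0.505, 0.1769, 0.0331]
tcp_rot: [[0.247, 0.969, 0.001], [0.969, -0.247, 0.0], [0.0, 0.001, -1.0]]
force: [0.5, -0.9, -2.3]
opening: 0.207
grasp_force: 30.0
```

Call:
jog_arm([
  [0,0,-0.3],
  [0,0,-0.6],
  [0,0,-0.8],
  [0,0,-0.8],
  [0,0,-0.8],
], turn=[0,0,0,0,0], grip=[1,1,1,1,1])

```text
time_s: 20.48
position: [0.5048, 0.1769, 0.0248]
tcp_rot: [[0.247, 0.969, 0.0], [0.969, -0.247, 0.0], [0.0, 0.0, -1.0]]
force: [0.1, 0.2, -1.8]
opening: 0.206
grasp_force: 30.0
```

It enters freely with no side force. Going a little further until it seats.

Call:
jog_arm([
  [0,0,-0.2],
  [0,0,-0.3],
  [0,0,-0.4],
  [0,0,-0.4],
], turn=[0,0,0,0], grip=[1,1,1,1])

```text
time_s: 20.98
position: [0.5048, 0.1769, 0.0223]
tcp_rot: [[0.247, 0.969, 0.001], [0.969, -0.247, -0.0], [0.0, 0.001, -1.0]]
force: [-2.7, -1.2, 9.1]
opening: 0.208
grasp_force: 30.0
```

Seated: 9 N up at the expected height. Releasing, rising and turning for the grip.

Call:
jog_arm([
  [0,0,0.2],
  [0,0,0.2],
  [0,0,0.2],
  [0,0,0.2],
  [0,0,0.2],
  [0,0,2],
  [0,0,5],
  [0,0,9],
  [0,0,14],
  [0,0,14],
], turn=[0,0,0,0,0,0,0,0,0,0], grip=[0.6,0.6,0.6,0.6,0.6,0.6,0.6,0.6,0.6,0.6])

```text
time_s: 22.22
position: [0.508, 0.1774, 0.1647]
tcp_rot: [[0.247, 0.969, 0.009], [0.969, -0.247, 0.001], [0.004, 0.009, -1.0]]
force: [-0.3, -0.4, -0.4]
opening: 0.404
grasp_force: 0.0
```

Call:
jog_arm([
  [-0.3,-1,0],
  [-0.6,-2.5,0],
  [-1,-4,0],
  [-1.4,-5.5,0],
  [-1.8,-7,0],
  [-2.2,-8.5,0],
  [-2.6,-10,0],
  [-2.9,-11.3,0],
  [-2.9,-11.3,0],
  [-2.9,-11.3,0],
  [-2.9,-11.3,0],
], turn=[10,20,30,40,50,60,70,80,90,90,90], grip=[0.6,0.6,0.6,0.6,0.6,0.6,0.6,0.6,0.6,0.6,0.6])

```text
time_s: 23.6
position: [0.4753, 0.064, 0.1603]
tcp_rot: [[-0.968, 0.249, -0.001], [0.249, 0.968, 0.0], [0.001, -0.0, -1.0]]
force: [-0.0, -0.2, 0.5]
opening: 0.4
grasp_force: 0.0
```

```bash
python3 - <<'E'
from rig import *
from h import *
import cv2
s=read_state();print(s["position"],s["opening"])
n=capture("side")["color"];cv2.imwrite("s5.png",n)
# board seated? ridge top predicted outline vs red-brown handle mask
hsv=cv2.cvtColor(n,cv2.COLOR_BGR2HSV)
for z in (.092,.098):
    print(proj("side",W([.505,.177,-.248],[[a,b,z] for a,b in[(.009,.032),(-.009,.032),(-.009,-.032),(.009,-.032)]])).round(1).tolist())
roi=hsv[280:350,280:345];m=((roi[...,0]<14)&(roi[...,1]>90)).astype(np.uint8)
c,l,st,ce=cv2.connectedComponentsWithStats(m)
for i in range(1,c):
    if st[i,4]>25: print(st[i]+[280,280,0,0,0],ce[i]+280)
E
```

```text
[0.47528387 0.0640038  0.16027133] 0.39955432275429426
[[294.5, 326.2], [302.2, 329.8], [317.5, 308.1], [310.0, 304.8]]
[[294.4, 324.4], [302.2, 327.9], [317.6, 306.2], [310.0, 302.9]]
```

Call:
jog_arm([
  [0.05,0,-4],
  [0.05,0,-8],
  [0.05,0,-10.5],
  [0.05,0,-11.5],
  [0.05,0,-11.5],
  [0.05,0,-11.5],
  [0.05,0,-11.5],
  [0.05,0,-11.5],
  [0.05,0,-11.5],
  [0.05,0,-11.5],
  [0.05,0,-11.5],
], turn=[0,0,0,0,0,0,0,0,0,0,0], grip=[0.6,0.6,0.6,0.6,0.6,1,1,1,1,1,1])

```text
time_s: 25.02
position: [0.4768, 0.0638, 0.0465]
tcp_rot: [[-0.969, 0.247, 0.001], [0.247, 0.969, -0.0], [-0.001, 0.0, -1.0]]
force: [-0.5, 0.5, 6.9]
opening: 0.157
grasp_force: 30.0
```

Call:
jog_arm([
  [0.1,0.4,0],
  [0.25,1,0],
  [0.4,1.6,0],
  [0.55,2.2,0],
  [0.7,2.8,0],
  [0.85,3.4,0],
  [1.0,4.0,0],
  [1.1,4.4,0],
  [1.2,4.7,0],
  [1.2,4.7,0],
  [1.2,4.7,0],
], turn=[0,0,0,0,0,0,0,0,0,0,0], grip=[1,1,1,1,1,1,1,1,1,1,1])

```text
time_s: 26.4
position: [0.4887, 0.1107, 0.0466]
tcp_rot: [[-0.969, 0.247, 0.001], [0.247, 0.969, -0.0], [-0.001, 0.0, -1.0]]
force: [-0.6, -0.3, 5.8]
opening: 0.156
grasp_force: 30.0
```

Call:
jog_arm([
  [0.05,0.2,0],
  [0.1,0.4,0],
  [0.15,0.6,0],
  [0.2,0.8,0],
  [0.2,0.8,0],
], turn=[0,0,0,0,0], grip=[1,1,1,1,1])

```text
time_s: 27.02
position: [0.4887, 0.112, 0.0465]
tcp_rot: [[-0.97, 0.241, -0.004], [0.241, 0.97, -0.011], [0.001, -0.011, -1.0]]
force: [-4.2, -27.4, 8.9]
opening: 0.16
grasp_force: 30.1
```

The lock is at the locked stop: about 50 mm of travel, then 27 N. Releasing and withdrawing.

Call:
jog_arm([
  [-0.15,-0.6,0],
  [-0.15,-0.6,0],
  [-0.15,-0.6,0],
  [-0.15,-0.6,0],
  [-0.15,-0.6,0],
  [-0.15,-0.6,2],
  [-0.15,-0.6,5],
  [-0.15,-0.6,10],
  [-0.15,-0.6,15],
  [-0.15,-0.6,15],
], turn=[0,0,0,0,0,0,0,0,0,0], grip=[1,0.5,0.5,0.5,0.5,0.5,0.5,0.5,0.5,0.5])

```text
time_s: 28.28
position: [0.4919, 0.1132, 0.1997]
tcp_rot: [[-0.969, 0.246, 0.01], [0.246, 0.969, 0.0], [-0.009, 0.002, -1.0]]
force: [-0.5, 0.5, 0.1]
opening: 0.5
grasp_force: 0.0
```

Call:
jog_arm([
  [0,-5,0],
  [0,-10,0],
  [0,-15,0],
  [0,-20,0],
  [0,-25,0],
  [0,-25,0],
  [0,-25,0],
], turn=[0,0,0,0,0,0,0], grip=[0.5,0.5,0.5,0.5,0.5,0.5,0.5])

```text
time_s: 29.15
position: [0.4877, -0.1362, 0.1947]
tcp_rot: [[-0.969, 0.247, -0.003], [0.247, 0.969, 0.002], [0.003, 0.001, -1.0]]
force: [0.5, 0.3, -0.2]
opening: 0.497
grasp_force: 0.0
```

```bash
python3 - <<'E'
from rig import *
from h import *
import cv2
c=capture("top")["color"]
g=cv2.cvtColor(c,cv2.COLOR_BGR2GRAY)[235:275,235:300]
n,l,st,ce=cv2.connectedComponentsWithStats((g<45).astype(np.uint8))
for i in range(1,n):
    if st[i,4]>5: print(st[i],ce[i]+[235,235])
for j in(.045,.05):print(j,proj("top",W([.505,.177,-.248],[0,-.118+j,.11])).round(1))
# handle ridge: brown pixels vs. prediction
h=cv2.cvtColor(c,cv2.COLOR_BGR2HSV)[225:265,205:250]
m=((h[...,0]<16)&(h[...,1]>105)&(h[...,2]<190)).astype(np.uint8)
n,l,st,ce=cv2.connectedComponentsWithStats(m)
for i in range(1,n):
    if st[i,4]>15: print("brown",st[i],ce[i]+[205,225])
print(proj("top",W([.505,.177,-.248],[0,0,.092])).round(1))
print(read_state()["force"])
E
```

```text
[13 11  6 11 50] [250.5 250.9]
0.045 [[251.6 250.8]]
0.05 [[249.6 250.4]]
brown [  8  15  25  11 151] [224.82119205 245.14569536]
[[224.6 244.7]]
[ 0.44677741 -0.71752008 -0.38378464]
```

The board's handle is centred to within 1 px. The grip reads about 0.0475 in the picture, which is borderline, so I'll measure it more finely.

```bash
python3 - <<'E'
from rig import *
from h import *
import cv2
ims={"init(.028)":cv2.imread("pics/top0.png"),"open":cv2.imread("t2.png"),"now":np.mean([capture("top")["color"] for _ in range(4)],0)}
d=np.array(proj("top",W([.505,.177,-.248],[[0,-.118,.114],[0,-.068,.114]])));print(d)
t=np.arange(-.02,.08,.0005)
for k,im in ims.items():
    g=im.astype(np.float32).mean(2)
    prof=0
    for x in np.linspace(-.012,.012,9):
        u=proj("top",W([.505,.177,-.248],np.c_[np.full_like(t,x),-.118+t,np.full_like(t,.114)])).astype(np.float32)
        prof=prof+cv2.remap(g,u[:,0][None],u[:,1][None],cv2.INTER_LINEAR)[0]/9
    i=prof.argmin();th=70
    a=i
    while prof[a]>0 and prof[a]<th and a>0:a-=1
    b=i
    while prof[b]<th and b<len(t)-1:b+=1
    w=np.clip(th-prof[a:b],0,None);print(k,prof[i].round(),t[a],t[b],"centroid",(w*t[a:b]).sum()/w.sum())
E
```

```text
[[268.9186562  254.74297175]
 [249.44015212 250.30692774]]
init(.028) 21.0 0.020500000000000036 0.036500000000000046 centroid 0.02836876064866687
open 29.0 -0.007499999999999989 0.006500000000000023 centroid -0.0006053688999754335
now 24.0 0.03950000000000005 0.05500000000000006 centroid 0.04699606617121493
```

Estimates range from 0.047 to 0.050, so I'll make sure with a push from the outer side using closed fingers.

Call:
jog_arm([
  [0,5,0],
  [-0.2,10,0],
  [-0.4,15,0],
  [-0.6,20,0],
  [-0.7,21.9,0],
  [-0.7,21.9,0],
  [-0.7,21.9,0],
  [-0.7,21.9,0],
], turn=[0,0,0,0,0,0,0,0], grip=[1,1,1,1,1,1,1,1])

```text
time_s: 30.4
position: [0.4819, 0.081, 0.1958]
tcp_rot: [[-0.969, 0.248, 0.0], [0.248, 0.969, -0.0], [-0.0, -0.0, -1.0]]
force: [0.5, -0.8, 0.9]
opening: 0.008
grasp_force: 0.0
```

Call:
jog_arm([
  [0,0,-4],
  [0,0,-8],
  [0,0,-11],
  [0,0,-13],
  [0,0,-14.5],
  [0,0,-14.5],
  [0,0,-14.5],
], turn=[0,0,0,0,0,0,0], grip=[1,1,1,1,1,1,1])

```text
time_s: 31.28
position: [0.4824, 0.0813, 0.0513]
tcp_rot: [[-0.969, 0.248, 0.001], [0.248, 0.969, -0.0], [-0.001, 0.0, -1.0]]
force: [-0.0, -0.4, 0.8]
opening: 0.006
grasp_force: 0.0
```

Call:
jog_arm([
  [0.1,0.4,0],
  [0.2,0.8,0],
  [0.25,1.0,0],
  [0.25,1.0,0],
], turn=[0,0,0,0], grip=[1,1,1,1])

```text
time_s: 31.78
position: [0.4844, 0.0922, 0.051]
tcp_rot: [[-0.969, 0.246, 0.0], [0.246, 0.969, -0.0], [-0.0, 0.0, -1.0]]
force: [-0.6, -0.5, -0.4]
opening: 0.006
grasp_force: 0.0
```

Call:
jog_arm([
  [0.1,0.3,0],
  [0.15,0.6,0],
  [0.15,0.6,0],
  [0.15,0.6,0],
], turn=[0,0,0,0], grip=[1,1,1,1])

```text
time_s: 32.28
position: [0.4853, 0.0958, 0.0508]
tcp_rot: [[-0.97, 0.245, -0.001], [0.245, 0.97, -0.003], [0.0, -0.004, -1.0]]
force: [-1.6, -9.3, 1.7]
opening: 0.007
grasp_force: 4.6
```

Call:
jog_arm([
  [0.1,0.3,0],
  [0.15,0.6,0],
  [0.15,0.6,0],
  [0.15,0.6,0],
], turn=[0,0,0,0], grip=[1,1,1,1])

```text
time_s: 32.78
position: [0.4851, 0.0959, 0.0509]
tcp_rot: [[-0.971, 0.24, -0.006], [0.24, 0.971, -0.012], [0.003, -0.013, -1.0]]
force: [-4.5, -32.8, 4.7]
opening: 0.005
grasp_force: 16.3
```

A hard stop: 33 N with no motion, so the lock is fully home. Withdrawing and handing in.

Call:
jog_arm([
  [-0.3,-1.2,0],
  [-0.6,-2.4,0],
  [-0.6,-2.4,0],
  [-0.6,-2.4,4],
  [-0.6,-2.4,9],
  [-0.6,-2.4,14],
  [-0.6,-2.4,14],
  [-0.6,-2.4,14],
], turn=[0,0,0,0,0,0,0,0], grip=[1,1,1,1,1,1,1,1])

```text
time_s: 33.78
position: [0.4806, 0.0805, 0.1905]
tcp_rot: [[-0.969, 0.246, -0.001], [0.246, 0.969, 0.0], [0.001, 0.0, -1.0]]
force: [0.8, -0.1, -0.4]
opening: 0.006
grasp_force: 0.0
```

```bash
python3 - <<'E'
from rig import *
s=read_state();print(s["position"],s["force"])
print(hand_in())
E
```

```text
[0.48063775 0.08048486 0.19052751] [ 0.75705796 -0.05111392 -0.38983962]
the job is handed in; nothing more can be done
None
```

I opened the lock to its stop, seated the middle-sized board, pushed the bolt in until it stopped hard at 33 N, and handed the job in at about 34 s; no verdict came back, and the final images put the lock at about 0.047–0.048 m, close to the 0.047 m limit, though the arm's travel between the stops measured about 0.050 m.

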